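Back out the captive screw and open the lamp cover of a siphon heater

TASK

Open the lamp cover of the siphon heater to get at its lamp. First park its captive screw: pull the knob gently straight up against its spring until you feel it stop, then, without forcing it, turn it counterclockwise in the thread as far as it goes so that it stays up by itself. Then slide the cover fully open, let go, and leave the other things on the counter alone.

Things in the scene. Friction and masses are not known exactly. Their poses are not given: they have to be found in the camera images.
- heater: Siphon beam heater fixed to the counter: a steel case 130 (x) x 300 (y) x 95 mm high, origin at the centre of its underside, z up. Its y axis is its long direction; the round amber lens is at its +y end, the lamp well under the cover at its -y end. Two guide rails, 6 mm wide and 7 mm high, run along its top at x = +-57 mm.
- knob_top (a point): Centre of the top of the captive screw's round knurled dark-steel knob, on the screw's upright axis: 36 mm diameter, 26 mm tall, its top 138 mm over the counter when down; it stands over a boss 30 mm in diameter and 12 mm high on the cover, with 1 mm between them when the knob is down. It moves with the knob and slides with the cover. z up.
- screw_lift (a joint): How far the screw is drawn up, m (0 down). Spring and weight pull it down with 4.5 N plus 0.08 N per mm. The thread's mouth lies 3 to 15 mm up, different each time and unseen; some 2 mm above it the pull rises steeply: the stop. Turned counterclockwise there it enters the thread, rises 9.75 mm per rad (so must the hand), 19.5 mm in all, and stays 20 to 34 mm up. Below 19 mm it locks the cover.
- screw_turn (a joint): Turn of the screw, rad, counterclockwise from above positive. Starts at -0.6 to -0.2; the thread begins at 0, rises to 2.0, then a level landing up to the stop at 2.3. Not lifted far enough, it jams near 0 on the thread's end. In the thread it stays about where it is left (sinking 1 to 2 mm onto it), so the hand can let go and grip anew. It turns stiffly: 0.1 to 0.4 N m.
- stud: The captive screw's threaded stud, hidden under the cover; it rises and turns with the knob, origin 43 mm below the centre of the knob's top. Its thread bears at 28 mm radius and takes 24 N: that is a pull of about 29 N on the knob at the stop, a turn of about 0.65 N m against the thread's end, or about 16 N of downward push in the thread on top of the spring.
- cover (a joint): Travel of the sliding cover, m: 0 shut, 0.07 fully open (it slides along the heater's +y axis, 1.5 N of friction).
- cover_grip (a point): Middle of the top edge of the steel grip rib on the cover: 50 mm long along the heater's x, 12 mm thick along its y, 26 mm tall over the cover plate (plate top 99 mm, rib top 125 mm over the counter); 88 mm from the screw axis towards the heater's -y end. Moves with the cover.
- tumbler: Bystander: steel tumbler, 70 mm across, 95 mm high, origin under its centre.
- scale: Bystander: black flat scale 130 x 150 x 22 mm, origin under its centre.
- tin: Bystander: grey tin 72 mm across, 120 mm high, origin under its centre.
- paddle: Bystander: wooden stirring paddle lying on the counter.

How it is judged:
By the outcome, as a careful person would: the job done as asked, in the order asked, and still so for the second after the job is handed in, with the robot touching nothing.
It also fails if it takes over 72 s, if anything falls off the work surface, if the arm or the gripper's body presses on something with over 40 N, if the wrist force passes 120 N, or if a joint passes its speed limit or range.

ROBOT

A 7-joint arm with a two-finger parallel gripper is mounted at the origin on the work surface. World frame = base frame: x ahead of the robot, y to its left, z up, the work surface at z = 0. Lengths are in m, angles in rad, forces in N, time in s.
With the tool pointing down it reaches from about 0.35 to 0.9 m from the base axis. Payload 8.1 kg.
Tool frame: the origin (TCP) lies on the centre line of the jaws, within the pads' length; the fingertips stand 19 mm ahead of it and the grasp point (between the pads) is the TCP (arm.tip_reach is the distance from the TCP to the fingertips, in m); z points along the fingers, y is the line along which they close (so a half turn about z gives the same grasp; the last joint's range is limited). The gripper opens to 92 mm and grips with 3 to 60 N. Pads are 19 mm wide; open, the fingers measure 130 mm over their backs; the gripper's body (75 mm by 190 mm) begins 47 mm behind the grasp point.
Start: joints at [-1.452, 0.434, 0.025, 1.573, -0.012, 1.134, -0.075], TCP at [0.138, 0.61, 0.246] pointing down, gripper open.
Joint ranges: [-2.62, 2.62], [-0.44, 2.09], [-1.27, 1.32], [0.08, 2.57], [-1.32, 4.46], [0.12, 2], [-2.74, 2.74]. Speed limits (rad/s): [2.22, 2.22, 3.01, 3.01, 3.14, 3.14, 3.14].

INTERFACE

Orientations are given as a rotation vector (axis times angle).
In Python, from cell import arm gives the robot as it stands.
- The arm moves only by the tool arm_command, never from a script. Its argument "targets" is a list that holds one entry, the list of rows, each a list of 6 numbers: the shift along the tool's x, y, z in m, then the turn, a rotation vector about the tool's x, y, z in rad. A call has 1 to 10 rows; each row shifts and turns the commanded pose from where the row before left it, along the tool's axes as they then stand; what a row does not reach is not made up. A row lasts 1/8 s, in which the tool goes at most 62.5 mm and 10.7 degrees, less where a joint would pass 70% of its speed; a pose out of reach is approached as far as the arm can. A call with a gripper value outside its range is refused whole. "jaw" is the finger opening in m, from 0 to 0.0918, set as the call begins (left out, the last holds). The fingers move at their own pace and stop on an object; "newtons" is the grip in N (left out, the last holds). Time passes only in rows, so rows that do not move let the fingers close. It gives the time, the measured TCP pose, the force, the opening and the grip force at its end, in the units of the state.
- arm.observe(): the state, without advancing time (a new reading comes with each control period).
- arm.get_image(name): name is "side" or "top"; returns a dict with "pixels" (400x640x3 uint8, red, green, blue), "z_map" (400x640 float32, m along the optical axis (not along the pixel's ray), 0 where there is no reading), "fx", "fy", "cx", "cy" (pixels), "xyz" and "rotation" of the camera in the world. Camera axes: x right, y down, z forward; pixel columns grow to the right and rows downward; lengths in m; the calibration is good to about 2 mm. A picture is of the moment at which its call begins.
- arm.sign_off(): hands the job in; it is judged then, once.
The state is a dict: "clock": time; "joints": joint angles; "dq": joint speeds; "joint_efforts": joint torques, N m; "position": TCP position; "ee_rot": TCP orientation; "force": force on the tool from outside, world axes, zero at the start; "ft_torque": the same for the moment, N m; "width": opening from 0.0 (shut) to 1.0 (fully open); "gripper_force": force on a finger pad.
Only numpy, scipy, OpenCV 4.12 (cv2) and the standard library are available. Lean on these libraries where they do the work, as an engineer would, in place of code of your own. Each camera call takes 0.05 s, during which the arm holds its last target. There are 200 camera calls.

## Working session

There is one attempt and no reset: what is moved stays moved. The work goes in short steps, Python scripts to look and compute and a tool call to move; the robot and the scene stay as the last step left them, time stands still between calls to the robot, and variables do not carry over. Pictures are saved under pics/ and viewed, at most 10 in all, crops included, and the job is handed in when it is done.

Besides the shell and the picture viewer there is one more tool, called after ">>>" as name([rows], argument=value, ...), one row to a line, values as JSON. arm_command: Moves the arm, as the interface text tells. Its arguments: {"type":"object","properties":{"targets":{"type":"array","items":{"type":"array","items":{"type":"array","items":{"type":"number"}}}},"jaw":{"type":"number"},"newtons":{"type":"number"}},"required":["targets"]}

```bash
mkdir -p pics; ls; cat > h.py <<'E'
import numpy as np,cv2
from cell import arm
from scipy.spatial.transform import Rotation as R
def cloud(n):
    im=arm.get_image(n); z=im["z_map"]; v,u=np.mgrid[:400,:640]
    c=np.stack([(u-im["cx"])/im["fx"]*z,(v-im["cy"])/im["fy"]*z,z],-1)
    r=np.array(im["rotation"]); 
    if r.shape!=(3,3): r=R.from_rotvec(r).as_matrix()
    return im,c@r.T+np.array(im["xyz"])
E
python3 - <<'E'
from h import *
for n in("top","side"):
    im,w=cloud(n); cv2.imwrite(f"pics/{n}0.png",im["pixels"][:,:,::-1]); np.save(n+"0.npy",w)
    print(n,im["xyz"],im["rotation"],im["fx"])
print(arm.observe())
E
```

```text
pics
top [ 0.35156707 -0.03011948  1.24394756] [-2.18338615  2.02657985 -0.22330632] 432.0162557285491
side [ 0.33242795 -1.00240439  0.77752994] [-2.14546157  0.26956345 -0.13601918] 379.4849462785578
{'clock': 0.1, 'joints': array([-1.45160732,  0.43509623,  0.02502588,  1.57398836, -0.01158789,
        1.13403619, -0.07509602]), 'dq': array([ 0.00078365, -0.00059172,  0.00042183,  0.00022506,  0.00111764,
        0.001355  ,  0.00013704]), 'joint_efforts': array([ 2.37817905e-03, -6.69130325e+01,  9.87362489e-01, -3.15147328e+01,
       -6.06073067e-02,  3.76205449e-02,  4.74509238e-05]), 'position': array([0.13747174, 0.60924981, 0.24506639]), 'ee_rot': array([ 3.47839053e-01,  3.12227143e+00, -2.17307099e-03]), 'force': array([-0.14851467,  0.03130494, -0.12562648]), 'ft_torque': array([-0.01576357, -0.03832898, -0.04799254]), 'gripper_force': 0.0, 'width': 0.9954559547554938}
```

View pics/top0.png

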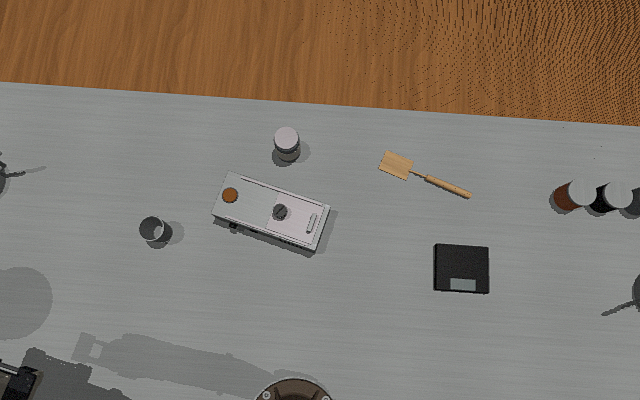

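View pics/side0.png

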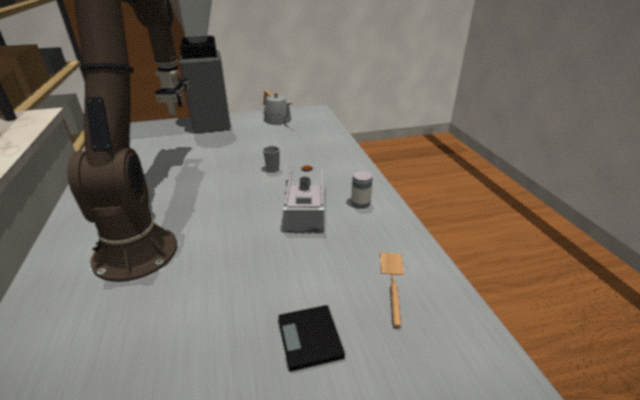

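The top view shows the heater with its knob at about (280,212), the rib at (311,223) and the lens at (230,195). The tin is at (287,140) and the tumbler at (155,230). The side view agrees, with the knob at about (305,183).

```bash
python3 - <<'E'
from h import *
w=np.load("top0.npy"); P=w[165:260,205:340].reshape(-1,3)
k=P[(P[:,2]>.13)&(P[:,2]<.15)]; print("knob",len(k),k.mean(0),k.min(0),k.max(0))
r=P[(P[:,2]>.117)&(P[:,2]<.13)]; print("rib+",len(r))
kc=k.mean(0); r=r[np.linalg.norm(r[:,:2]-kc[:2],axis=1)>.05]; print(len(r),r.mean(0))
print(cv2.minAreaRect(r[:,:2].astype(np.float32)))
c=P[(P[:,2]>.085)&(P[:,2]<.15)]; print("case",cv2.minAreaRect(c[:,:2].astype(np.float32)))
d=kc-r.mean(0); print("dist",np.linalg.norm(d[:2]),"yaxis ang",np.arctan2(d[1],d[0]))
for n,s in(("tin",np.s_[120:165,270:305]),("tumbler",np.s_[210:250,135:175])):
    q=w[s].reshape(-1,3); q=q[q[:,2]>.08]; print(n,q.min(0),q.max(0))
s=np.load("side0.npy")[165:240,275:335].reshape(-1,3); k=s[(s[:,2]>.132)&(s[:,2]<.15)]; print("side knob",len(k),k.mean(0),k.min(0),k.max(0))
im=arm.get_image("top")["pixels"][190:240,245:325,::-1]; cv2.imwrite("pics/c.png",cv2.resize(im,None,fx=10,fy=10,interpolation=cv2.INTER_CUBIC))
E
```

```text
knob 161 [0.55453174 0.07853643 0.13820539] [0.53658367 0.06136682 0.13196917] [0.57338535 0.09585659 0.14462202]
rib+ 99
87 [ 0.53149489 -0.00621823  0.12542612]
((0.5319651961326599, -0.0061727724969387054), (0.011774923652410507, 0.048895273357629776), 75.49364471435547)
case ((0.563405454158783, 0.10800788551568985), (0.3005715608596802, 0.13075853884220123), 74.82283782958984)
dist 0.08782965128998052 yaxis ang 1.3054016812868035
tin [ 0.35156707 -0.03011948  0.08003738] [0.7941912  0.11485851 1.24394756]
tumbler [ 0.35156707 -0.03011948  0.0802857 ] [0.5237942  0.45705357 1.24394756]
side knob 64 [0.55128945 0.07283789 0.13843768] [0.53444399 0.05722223 0.13202706] [0.56908359 0.09580034 0.14198251]
```

View pics/c.png

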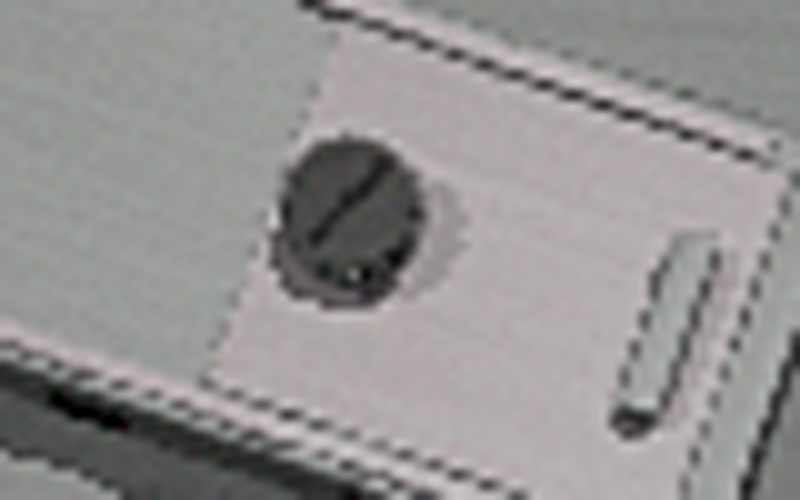

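The knob top is at (0.554, 0.078, 0.138). The rib lies 87.8 mm from it (88 given) and the heater's y axis is at about 75°, so the sizes agree. Moving over it.

>>> arm_command([
  [[-0.04,-0.032,0,0,0,0],[-0.04,-0.032,0,0,0,0],[-0.04,-0.032,0,0,0,0],[-0.04,-0.032,0,0,0,0],[-0.04,-0.032,0,0,0,0],[-0.04,-0.032,0,0,0,0],[-0.04,-0.032,0,0,0,0],[-0.04,-0.032,0,0,0,0],[-0.04,-0.032,0,0,0,0],[-0.04,-0.032,0,0,0,0]],
], jaw=0.07)

```text
clock: 1.4
position: [0.458, 0.2081, 0.2457]
ee_rot: [0.348, 3.122, 0.0]
force: [0.3, 1.5, 0.1]
width: 0.763
gripper_force: 0.0
```

```bash
cat >> h.py <<'E'
def d(x,y,z,yaw=None):
    "tool-frame shift to world point; yaw = world angle of tool y"
    o=arm.observe(); M=R.from_rotvec(o["ee_rot"]).as_matrix(); p=np.array([x,y,z])-o["position"]
    print("t",o["clock"],"pos",o["position"].round(4),"F",o["force"].round(1),"T",o["ft_torque"].round(2),"w",round(o["width"]*.0918,4),"g",o["gripper_force"],"q",o["joints"].round(2))
    print("toolz",M[:,2].round(4),"ty ang",np.arctan2(M[1,1],M[0,1]).round(3),"shift",(M.T@p).round(4))
E
python3 -c "
from h import *
d(.5545,.0785,.18)"
```

```text
t 1.4 pos [0.458  0.2081 0.2457] F [0.3 1.5 0.1] T [0.09 0.   0.03] w 0.0701 g 0.0 q [-0.73  0.23  0.25  1.88 -0.07  1.04  0.89]
toolz [ 1.e-04  1.e-04 -1.e+00] ty ang 1.349 shift [-0.1226 -0.1052  0.0657]
```

>>> arm_command([
  [[-0.0408,-0.035,0.005,0,0,0],[-0.0408,-0.035,0.005,0,0,0],[-0.0408,-0.035,0.005,0,0,0],[0,0,0,0,0,0.18],[0,0,0,0,0,0.18],[0,0,0,0,0,0.18],[0,0,0,0,0,0.18],[0,0,0,0,0,0.18],[0,0,0,0,0,0.18],[0,0,0,0,0,0.18]],
])

```text
clock: 2.65
position: [0.5534, 0.0802, 0.2305]
ee_rot: [-2.127, -2.311, 0.001]
force: [0.4, -0.2, -0.3]
width: 0.761
gripper_force: 0.0
```

>>> arm_command([
  [[0,0,0,0,0,0.18],[0,0,0,0,0,0.18],[0,0,0,0,0,0.18],[0,0,0,0,0,0.18],[0,0,0,0,0,0.18],[0,0,0,0,0,0],[0,0,0,0,0,0]],
])

```text
clock: 3.52
position: [0.5535, 0.0802, 0.2306]
ee_rot: [2.915, 1.171, -0.0]
force: [0.0, -0.3, -0.0]
width: 0.762
gripper_force: 0.0
```

```bash
python3 -c "
from h import *
d(.554,.0782,.125)"
```

```text
t 3.525 pos [0.5535 0.0802 0.2306] F [ 0.  -0.3 -0. ] T [-0.07  0.12  0.02] w 0.07 g 0.0 q [-0.83  0.42  0.84  1.8  -0.35  1.07 -0.68]
toolz [-2.e-04 -2.e-04 -1.e+00] ty ang -0.807 shift [-0.001   0.0018  0.1056]
```

>>> arm_command([
  [[-0.001,0.0018,0.02,0,0,0],[0,0,0.02,0,0,0],[0,0,0.02,0,0,0],[0,0,0.015,0,0,0],[0,0,0.01,0,0,0],[0,0,0.01,0,0,0],[0,0,0.01,0,0,0],[0,0,0,0,0,0]],
])

```text
clock: 4.53
position: [0.5537, 0.0782, 0.1251]
ee_rot: [-2.917, -1.165, 0.002]
force: [-1.0, 0.3, -0.9]
width: 0.764
gripper_force: 0.0
```

>>> arm_command([
  [[0,0,0,0,0,0],[0,0,0,0,0,0],[0,0,0,0,0,0],[0,0,0,0,0,0],[0,0,0,0,0,0],[0,0,0,0,0,0]],
], jaw=0.03, newtons=6)

```text
clock: 5.28
position: [0.5551, 0.0778, 0.1261]
ee_rot: [2.917, 1.164, 0.003]
force: [4.4, -2.2, -0.1]
width: 0.39
gripper_force: 6.0
```

```bash
python3 - <<'E'
from h import *
d(.554,.0782,.125)
im=arm.get_image("top")["pixels"][150:270,200:360,::-1]; im2=arm.get_image("side")["pixels"][130:250,230:390,::-1]
cv2.imwrite("pics/g.png",cv2.resize(np.hstack([im,im2]),None,fx=2.5,fy=2.5))
E
```

```text
t 5.275 pos [0.5551 0.0778 0.1261] F [ 4.4 -2.2 -0.1] T [-0.55 -0.92 -0.03] w 0.0358 g 6.0000816732645035 q [-0.75  0.55  0.74  1.91 -0.48  0.86 -0.57]
toolz [ 2.e-03 -4.e-04 -1.e+00] ty ang -0.811 shift [-0.0005 -0.001   0.0011]
```

View pics/g.png

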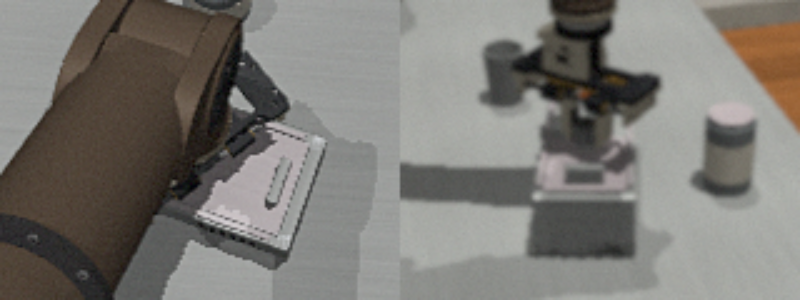

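The fingers closed on the knob at 35.8 mm (36 given), with the pads either side of it above the cover. I'll relieve the side load, firm the grip, and lift.

>>> arm_command([
  [[0.0004,0.0013,0,0,0,0],[0,0,0,0,0,0],[0,0,0,0,0,0]],
], newtons=30)

```text
clock: 5.75
position: [0.5553, 0.0777, 0.126]
ee_rot: [-2.917, -1.165, -0.0]
force: [0.1, 0.1, 5.3]
width: 0.384
gripper_force: 30.0
```

>>> arm_command([
  [[0,0,-0.001,0,0,0],[0,0,-0.001,0,0,0],[0,0,0,0,0,0]],
])

```text
clock: 6.12
position: [0.5552, 0.0777, 0.1275]
ee_rot: [-2.917, -1.165, 0.0]
force: [4.8, 0.0, -4.1]
width: 0.384
gripper_force: 30.0
```

>>> arm_command([
  [[0,0,-0.001,0,0,0],[0,0,-0.001,0,0,0],[0,0,0,0,0,0]],
])

```text
clock: 6.5
position: [0.5552, 0.0776, 0.1297]
ee_rot: [-2.917, -1.165, 0.0]
force: [3.3, 0.7, -4.8]
width: 0.383
gripper_force: 30.0
```

>>> arm_command([
  [[0,0,-0.001,0,0,0],[0,0,-0.001,0,0,0],[0,0,0,0,0,0]],
])

```text
clock: 6.88
position: [0.5552, 0.0775, 0.1318]
ee_rot: [-2.917, -1.165, 0.0]
force: [2.9, 0.2, -3.8]
width: 0.385
gripper_force: 30.0
```

>>> arm_command([
  [[0,0,-0.001,0,0,0],[0,0,0,0,0,0]],
])

```text
clock: 7.12
position: [0.5551, 0.0775, 0.1327]
ee_rot: [-2.917, -1.165, 0.0]
force: [2.5, 0.9, -5.8]
width: 0.386
gripper_force: 30.0
```

>>> arm_command([
  [[0,0,-0.001,0,0,0],[0,0,0,0,0,0]],
])

```text
clock: 7.38
position: [0.5552, 0.0775, 0.1337]
ee_rot: [-2.917, -1.165, 0.0]
force: [2.2, 0.9, -5.1]
width: 0.383
gripper_force: 30.0
```

>>> arm_command([
  [[0,0,-0.001,0,0,0],[0,0,0,0,0,0]],
])

```text
clock: 7.62
position: [0.5552, 0.0775, 0.1347]
ee_rot: [-2.917, -1.165, 0.0]
force: [2.3, 1.3, -4.3]
width: 0.388
gripper_force: 30.0
```

>>> arm_command([
  [[0,0,-0.001,0,0,0],[0,0,0,0,0,0]],
])

```text
clock: 7.88
position: [0.5552, 0.0775, 0.1358]
ee_rot: [-2.918, -1.165, 0.0]
force: [2.2, 0.9, -4.8]
width: 0.386
gripper_force: 30.0
```

>>> arm_command([
  [[0,0,-0.001,0,0,0],[0,0,0,0,0,0]],
])

```text
clock: 8.12
position: [0.5552, 0.0775, 0.1367]
ee_rot: [-2.918, -1.165, 0.0]
force: [1.7, 0.8, -6.5]
width: 0.387
gripper_force: 30.0
```

>>> arm_command([
  [[0,0,-0.001,0,0,0],[0,0,0,0,0,0]],
])

```text
clock: 8.38
position: [0.5552, 0.0775, 0.1377]
ee_rot: [-2.918, -1.165, 0.0]
force: [0.9, 1.4, -5.0]
width: 0.384
gripper_force: 30.0
```

>>> arm_command([
  [[0,0,-0.001,0,0,0],[0,0,0,0,0,0]],
])

```text
clock: 8.62
position: [0.5552, 0.0775, 0.1387]
ee_rot: [-2.917, -1.165, 0.0]
force: [1.0, 1.4, -4.6]
width: 0.383
gripper_force: 30.0
```

>>> arm_command([
  [[0,0,-0.001,0,0,0],[0,0,0,0,0,0]],
])

```text
clock: 8.88
position: [0.5552, 0.0775, 0.1398]
ee_rot: [-2.918, -1.165, 0.0]
force: [1.5, 1.5, -5.4]
width: 0.381
gripper_force: 30.0
```

>>> arm_command([
  [[0,0,-0.001,0,0,0],[0,0,0,0,0,0]],
])

```text
clock: 9.12
position: [0.5552, 0.0775, 0.1407]
ee_rot: [-2.918, -1.165, 0.0]
force: [1.2, 1.7, -5.3]
width: 0.388
gripper_force: 30.0
```

>>> arm_command([
  [[0,0,-0.001,0,0,0],[0,0,0,0,0,0]],
])

```text
clock: 9.38
position: [0.5552, 0.0775, 0.1415]
ee_rot: [2.918, 1.165, -0.0]
force: [1.9, 1.2, -10.5]
width: 0.381
gripper_force: 30.0
```

The pull jumped from 5.3 to 10.5 N at 15 mm of lift, so that is the stop. I'll ease off slightly and start turning counterclockwise.

>>> arm_command([
  [[0,0,0.0007,0,0,0],[0,0,0,0,0,-0.05],[0,0,0,0,0,-0.05],[0,0,0,0,0,-0.05],[0,0,0,0,0,0]],
])

```text
clock: 10.0
position: [0.5552, 0.0774, 0.1411]
ee_rot: [-2.822, -1.38, 0.0]
force: [1.2, 0.8, -7.4]
width: 0.386
gripper_force: 30.0
```

```bash
python3 -c "
from h import *
d(.554,.0782,.125)"
```

```text
t 10.0 pos [0.5552 0.0774 0.1411] F [ 1.2  0.8 -7.4] T [ 0.08 -0.16  0.11] w 0.0354 g 29.99860167503357 q [-0.73  0.52  0.71  1.9  -0.43  0.89 -0.47]
toolz [-1.e-04  1.e-04 -1.e+00] ty ang -0.661 shift [-0.0001 -0.0015  0.0161]
```

>>> arm_command([
  [[0,0,0.0004,0,0,-0.05],[0,0,0,0,0,-0.05],[0,0,0,0,0,0]],
])

```text
clock: 10.38
position: [0.5553, 0.0774, 0.1407]
ee_rot: [-2.751, -1.518, -0.0]
force: [1.3, 0.1, -5.4]
width: 0.384
gripper_force: 30.0
```

```bash
python3 -c "
from h import *
d(.554,.0782,.125)"
```

```text
t 10.375 pos [0.5553 0.0774 0.1407] F [ 1.3  0.1 -5.4] T [-0.   -0.1   0.05] w 0.0352 g 29.998704493045807 q [-0.72  0.51  0.69  1.9  -0.41  0.88 -0.39]
toolz [-0.e+00  1.e-04 -1.e+00] ty ang -0.562 shift [ 0.     -0.0015  0.0157]
```

>>> arm_command([
  [[0,0,0,0,0,-0.05],[0,0,0,0,0,-0.05],[0,0,0,0,0,0]],
])

```text
clock: 10.75
position: [0.5553, 0.0773, 0.1407]
ee_rot: [2.672, 1.653, -0.0]
force: [0.4, 0.2, -5.5]
width: 0.384
gripper_force: 30.0
```

```bash
python3 -c "
from h import *
d(.554,.0782,.125)"
```

```text
t 10.75 pos [0.5553 0.0773 0.1407] F [ 0.4  0.2 -5.5] T [-0.02 -0.09  0.07] w 0.0353 g 29.998803734779358 q [-0.7   0.5   0.66  1.89 -0.39  0.88 -0.31]
toolz [-0. -0. -1.] ty ang -0.463 shift [ 0.0002 -0.0015  0.0157]
```

>>> arm_command([
  [[0,0,0,0,0,-0.05],[0,0,0,0,0,-0.05],[0,0,0,0,0,0]],
])

```text
clock: 11.12
position: [0.5553, 0.0773, 0.1407]
ee_rot: [2.586, 1.784, 0.0]
force: [1.5, -0.0, -5.5]
width: 0.384
gripper_force: 30.0
```

```bash
python3 -c "
from h import *
d(.554,.0782,.125)"
```

```text
t 11.125 pos [0.5553 0.0773 0.1407] F [ 1.5 -0.  -5.5] T [-0.11 -0.09  0.02] w 0.0353 g 29.998861849308014 q [-0.68  0.5   0.63  1.89 -0.38  0.87 -0.22]
toolz [ 1.e-04 -0.e+00 -1.e+00] ty ang -0.363 shift [ 0.0004 -0.0016  0.0157]
```

>>> arm_command([
  [[0,0,0,0,0,-0.05],[0,0,0,0,0,-0.05]],
])

```text
clock: 11.38
position: [0.5553, 0.0773, 0.1406]
ee_rot: [2.493, 1.911, -0.0]
force: [1.0, -0.8, -5.6]
width: 0.382
gripper_force: 30.0
```

```bash
python3 -c "
from h import *
d(.554,.0782,.125)"
```

```text
t 11.375 pos [0.5553 0.0773 0.1406] F [ 1.  -0.8 -5.6] T [-0.1  -0.12 -0.06] w 0.0351 g 29.999316930770874 q [-0.66  0.49  0.6   1.89 -0.36  0.87 -0.14]
toolz [ 1.e-04 -2.e-04 -1.e+00] ty ang -0.263 shift [ 0.0005 -0.0015  0.0156]
```

>>> arm_command([
  [[0,0,0,0,0,-0.05],[0,0,0,0,0,-0.05]],
])

```text
clock: 11.62
position: [0.5554, 0.0773, 0.1407]
ee_rot: [2.394, 2.034, 0.0]
force: [0.3, 0.5, -3.7]
width: 0.382
gripper_force: 30.0
```

```bash
python3 -c "
from h import *
d(.554,.0782,.125)"
```

```text
t 11.625 pos [0.5554 0.0773 0.1407] F [ 0.3  0.5 -3.7] T [-0.08 -0.02 -0.18] w 0.0351 g 29.99943047761917 q [-0.64  0.48  0.57  1.89 -0.34  0.86 -0.06]
toolz [ 2.e-04 -1.e-04 -1.e+00] ty ang -0.163 shift [ 0.0007 -0.0015  0.0157]
```

>>> arm_command([
  [[0,0,0,0,0,-0.05]],
])

```text
clock: 11.75
position: [0.5554, 0.0774, 0.1408]
ee_rot: [2.343, 2.093, 0.0]
force: [-0.3, -0.4, -3.5]
width: 0.387
gripper_force: 30.0
```

```bash
python3 -c "
from h import *
d(.554,.0782,.125)"
```

```text
t 11.75 pos [0.5554 0.0774 0.1408] F [-0.3 -0.4 -3.5] T [-0.13  0.01 -0.24] w 0.0356 g 29.99977022409439 q [-0.63  0.48  0.56  1.89 -0.33  0.86 -0.02]
toolz [ 3.e-04  1.e-04 -1.e+00] ty ang -0.113 shift [ 0.0006 -0.0015  0.0158]
```

The pull is falling as the turn continues, so the thread has engaged. From here I'll rise 9.75 mm per rad.

>>> arm_command([
  [[0,0,-0.0008,0,0,0],[0,0,-0.0005,0,0,-0.05],[0,0,-0.0005,0,0,-0.05],[0,0,-0.0005,0,0,-0.05],[0,0,-0.0005,0,0,-0.05]],
])

```text
clock: 12.38
position: [0.5555, 0.0773, 0.1435]
ee_rot: [2.122, 2.316, 0.0]
force: [1.7, -0.3, -4.7]
width: 0.385
gripper_force: 30.0
```

```bash
python3 -c "
from h import *
d(.554,.0782,.125)"
```

```text
t 12.375 pos [0.5555 0.0773 0.1435] F [ 1.7 -0.3 -4.7] T [-0.14 -0.24 -0.14] w 0.0354 g 29.999384880065918 q [-0.6   0.47  0.51  1.88 -0.29  0.86  0.14]
toolz [ 3.e-04 -2.e-04 -1.e+00] ty ang 0.087 shift [ 0.001  -0.0014  0.0185]
```

>>> arm_command([
  [[0,0,-0.0005,0,0,-0.05],[0,0,-0.0005,0,0,-0.05],[0,0,-0.0005,0,0,-0.05],[0,0,-0.0005,0,0,-0.05],[0,0,-0.0005,0,0,-0.05],[0,0,-0.0005,0,0,-0.05]],
])

```text
clock: 13.12
position: [0.5556, 0.0773, 0.1464]
ee_rot: [1.752, 2.607, 0.0]
force: [2.1, 0.5, -5.9]
width: 0.385
gripper_force: 30.0
```

```bash
python3 -c "
from h import *
d(.554,.0782,.125)"
```

```text
t 13.125 pos [0.5556 0.0773 0.1464] F [ 2.1  0.5 -5.9] T [-0.08 -0.38 -0.12] w 0.0354 g 29.999321401119232 q [-0.54  0.45  0.43  1.88 -0.24  0.86  0.39]
toolz [ 5.e-04 -2.e-04 -1.e+00] ty ang 0.387 shift [ 0.0015 -0.0011  0.0214]
```

>>> arm_command([
  [[0,0,-0.0005,0,0,-0.05],[0,0,-0.0005,0,0,-0.05],[0,0,-0.0005,0,0,-0.05],[0,0,-0.0005,0,0,-0.05],[0,0,-0.0005,0,0,-0.05],[0,0,-0.0005,0,0,-0.05]],
])

```text
clock: 13.88
position: [0.5557, 0.0774, 0.1494]
ee_rot: [1.343, 2.84, 0.0]
force: [2.0, 0.8, -6.2]
width: 0.386
gripper_force: 30.0
```

```bash
python3 -c "
from h import *
d(.554,.0782,.125)"
```

```text
t 13.875 pos [0.5557 0.0774 0.1494] F [ 2.   0.8 -6.2] T [ 0.03 -0.48 -0.08] w 0.0355 g 29.999258816242218 q [-0.49  0.44  0.35  1.87 -0.19  0.86  0.64]
toolz [ 7.e-04 -2.e-04 -1.e+00] ty ang 0.687 shift [ 0.0017 -0.0008  0.0244]
```

>>> arm_command([
  [[0,0,-0.0005,0,0,-0.05],[0,0,-0.0005,0,0,-0.05],[0,0,-0.0005,0,0,-0.05],[0,0,-0.0005,0,0,-0.05],[0,0,-0.0004,0,0,-0.05],[0,0,-0.0005,0,0,-0.05],[0,0,-0.0005,0,0,-0.05],[0,0,-0.0005,0,0,-0.05]],
])

```text
clock: 14.88
position: [0.5558, 0.0774, 0.1533]
ee_rot: [0.752, 3.05, 0.0]
force: [1.5, 0.5, -6.7]
width: 0.386
gripper_force: 30.0
```

```bash
python3 -c "
from h import *
d(.554,.0782,.125)"
```

```text
t 14.875 pos [0.5558 0.0774 0.1533] F [ 1.5  0.5 -6.7] T [ 0.1  -0.62 -0.11] w 0.0355 g 29.999217689037323 q [-0.42  0.43  0.25  1.86 -0.13  0.87  0.98]
toolz [ 8.e-04 -0.e+00 -1.e+00] ty ang 1.087 shift [ 0.0019 -0.0001  0.0283]
```

>>> arm_command([
  [[0,0,-0.0005,0,0,-0.05],[0,0,-0.0005,0,0,-0.05],[0,0,-0.0004,0,0,-0.05],[0,0,-0.0005,0,0,-0.05],[0,0,-0.0005,0,0,-0.05],[0,0,-0.0005,0,0,-0.05]],
])

```text
clock: 15.62
position: [0.5558, 0.0774, 0.1562]
ee_rot: [0.288, 3.128, -0.0]
force: [2.1, 1.1, -7.1]
width: 0.385
gripper_force: 30.0
```

```bash
python3 -c "
from h import *
d(.554,.0782,.125)"
```

```text
t 15.625 pos [0.5558 0.0774 0.1562] F [ 2.1  1.1 -7.1] T [ 0.14 -0.57 -0.17] w 0.0353 g 29.99912291765213 q [-0.36  0.42  0.17  1.85 -0.09  0.87  1.24]
toolz [ 7.e-04 -1.e-04 -1.e+00] ty ang 1.387 shift [0.0019 0.0005 0.0312]
```

>>> arm_command([
  [[0,0,-0.0005,0,0,-0.05],[0,0,-0.0005,0,0,-0.05],[0,0,-0.0004,0,0,-0.05],[0,0,-0.0005,0,0,-0.05],[0,0,-0.0005,0,0,-0.05]],
])

```text
clock: 16.25
position: [0.5557, 0.0773, 0.1585]
ee_rot: [-0.104, 3.139, -0.0]
force: [1.9, 0.5, -7.8]
width: 0.388
gripper_force: 30.0
```

```bash
python3 -c "
from h import *
d(.554,.0782,.125)"
```

```text
t 16.25 pos [0.5557 0.0773 0.1585] F [ 1.9  0.5 -7.8] T [ 0.16 -0.65 -0.1 ] w 0.0356 g 29.999054968357086 q [-0.32  0.42  0.11  1.84 -0.06  0.88  1.46]
toolz [ 7.e-04 -1.e-04 -1.e+00] ty ang 1.637 shift [0.0017 0.001  0.0335]
```

>>> arm_command([
  [[0,0,-0.0005,0,0,-0.05],[0,0,-0.0003,0,0,-0.05],[0,0,0,0,0,-0.05]],
])

```text
clock: 16.62
position: [0.5557, 0.0773, 0.1593]
ee_rot: [-0.339, 3.123, -0.0]
force: [3.1, 0.2, -7.3]
width: 0.389
gripper_force: 30.0
```

```bash
python3 -c "
from h import *
d(.554,.0782,.125)"
```

```text
t 16.625 pos [0.5557 0.0773 0.1593] F [ 3.1  0.2 -7.3] T [ 0.15 -0.68 -0.13] w 0.0357 g 29.999030828475952 q [-0.29  0.42  0.07  1.84 -0.04  0.88  1.59]
toolz [ 6.e-04 -1.e-04 -1.e+00] ty ang 1.787 shift [0.0015 0.0013 0.0343]
```

>>> arm_command([
  [[0,0,0,0,0,-0.05],[0,0,0,0,0,-0.05]],
])

```text
clock: 16.88
position: [0.5558, 0.0773, 0.1593]
ee_rot: [-0.495, 3.102, -0.0]
force: [2.5, 0.3, -7.8]
width: 0.388
gripper_force: 30.0
```

```bash
python3 -c "
from h import *
d(.554,.0782,.125)"
```

```text
t 16.875 pos [0.5558 0.0773 0.1593] F [ 2.5  0.3 -7.8] T [ 0.21 -0.66 -0.08] w 0.0356 g 29.99905675649643 q [-0.27  0.42  0.05  1.84 -0.03  0.88  1.68]
toolz [ 6.e-04 -0.e+00 -1.e+00] ty ang 1.887 shift [0.0014 0.0014 0.0343]
```

>>> arm_command([
  [[0,0,0,0,0,-0.05],[0,0,0,0,0,-0.05]],
])

```text
clock: 17.12
position: [0.5549, 0.077, 0.159]
ee_rot: [0.647, -3.073, -0.0]
force: [-0.7, -0.5, -7.0]
width: 0.387
gripper_force: 30.0
```

```bash
python3 -c "
from h import *
d(.554,.0782,.125)"
```

```text
t 17.125 pos [0.5549 0.077  0.159 ] F [-0.7 -0.5 -7. ] T [-0.03  0.31 -0.71] w 0.0356 g 29.999196231365204 q [-0.25  0.42  0.03  1.84 -0.01  0.89  1.77]
toolz [-1.2e-03 -2.0e-04 -1.0e+00] ty ang 1.986 shift [0.0003 0.0014 0.034 ]
```

Torque rose to 0.7 N m, so this is the end stop. I'll relax the twist, settle onto the thread and let go.

>>> arm_command([
  [[0,0,0,0,0,0.03],[0,0,0.0005,0,0,0],[0,0,0.0005,0,0,0]],
])

```text
clock: 17.5
position: [0.5549, 0.077, 0.1582]
ee_rot: [0.604, -3.082, 0.001]
force: [-0.4, -1.2, -6.1]
width: 0.386
gripper_force: 30.0
```

```bash
python3 -c "
from h import *
d(.554,.0782,.125)"
```

```text
t 17.5 pos [0.5549 0.077  0.1582] F [-0.4 -1.2 -6.1] T [-0.22  0.29 -0.2 ] w 0.0355 g 29.999176561832428 q [-0.26  0.42  0.03  1.84 -0.02  0.88  1.74]
toolz [-9.e-04 -7.e-04 -1.e+00] ty ang 1.958 shift [0.0003 0.0014 0.0332]
```

>>> arm_command([
  [[0,0,0.0005,0,0,0],[0,0,0.0003,0,0,0],[0,0,0,0,0,0]],
])

```text
clock: 17.88
position: [0.5551, 0.0776, 0.1577]
ee_rot: [0.606, -3.082, -0.0]
force: [-3.3, -0.1, -4.0]
width: 0.385
gripper_force: 30.0
```

>>> arm_command([
  [[0,0,0,0,0,0],[0,0,0,0,0,0],[0,0,0,0,0,0],[0,0,0,0,0,0]],
], jaw=0.065)

```text
clock: 18.38
position: [0.5555, 0.0776, 0.1578]
ee_rot: [-0.606, 3.082, 0.0]
force: [-0.9, -0.4, -0.8]
width: 0.705
gripper_force: 0.0
```

>>> arm_command([
  [[0,0,-0.02,0,0,0],[0,0,-0.03,0,0,0],[0,0,-0.03,0,0,0],[0.04,0,0,0,0,0],[0.04,0,0,0,0,0],[0.04,0,0,0,0,0]],
])

```text
clock: 19.12
position: [0.4432, 0.0316, 0.2377]
ee_rot: [-0.606, 3.082, -0.0]
force: [0.1, -0.5, 0.0]
width: 0.706
gripper_force: 0.0
```

```bash
python3 - <<'E'
from h import *
im,w=cloud("side"); s=w[150:240,275:335].reshape(-1,3)
k=s[(s[:,2]>.15)&(s[:,2]<.2)&(np.abs(s[:,0]-.555)<.03)&(np.abs(s[:,1]-.077)<.03)]; print("side",len(k),k.mean(0) if len(k) else 0, k.max(0) if len(k) else 0)
im2,w=cloud("top"); P=w[150:270,200:350].reshape(-1,3)
k=P[(P[:,2]>.15)&(P[:,2]<.19)&(np.abs(P[:,0]-.555)<.03)&(np.abs(P[:,1]-.077)<.03)]; print("top",len(k),k.mean(0) if len(k) else 0)
r=P[(P[:,2]>.117)&(P[:,2]<.13)&(np.abs(P[:,0]-.531)<.03)&(np.abs(P[:,1]+.006)<.03)]; print("rib",len(r),r.mean(0) if len(r) else 0)
cv2.imwrite("pics/k.png",cv2.resize(np.hstack([im2["pixels"][150:270,200:360,::-1],im["pixels"][130:250,230:390,::-1]]),None,fx=2.5,fy=2.5))
d(.5315,-.0062,.117)
E
```

```text
side 102 [0.55137644 0.06985699 0.1646682 ] [0.56993993 0.09815886 0.17291753]
top 2 [0.57214041 0.08569163 0.16691652]
rib 20 [ 0.54855846 -0.0122942   0.12493763]
t 19.225 pos [0.4408 0.0303 0.2376] F [0.2 0.4 0.4] T [ 0.13  0.01 -0.  ] w 0.0652 g 0.0 q [-0.22  0.15  0.04  2.01 -0.01  0.99  1.78]
toolz [-1.8e-03 -5.0e-04 -1.0e+00] ty ang 1.957 shift [-0.0705 -0.0681  0.1205]
```

View pics/k.png

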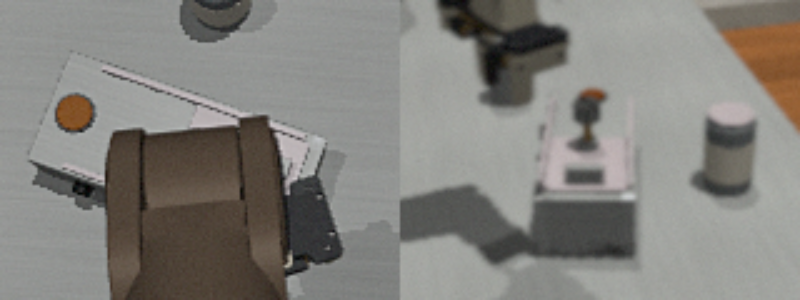

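The side view shows the knob standing up on its shaft at about (585,105) in the crop, its top near 0.17 m, so it is parked. Next is the rib, gripped high so the gripper body (bottom at about 0.179) clears the raised knob.

>>> arm_command([
  [[-0.035,-0.034,0,0,0,0],[-0.035,-0.034,0,0,0,0],[0,0,0,0,0,0.17],[0,0,0,0,0,0.17],[0,0,0,0,0,0.17],[0,0,0,0,0,0.14],[0,0,0,0,0,0],[0,0,0,0,0,0]],
], jaw=0.05)

```text
clock: 20.23
position: [0.535, -0.0042, 0.2376]
ee_rot: [0.405, 3.115, 0.0]
force: [0.2, -0.1, -0.6]
width: 0.547
gripper_force: 0.0
```

```bash
python3 -c "
from h import *
d(.5315,-.0062,.132)"
```

```text
t 20.225 pos [ 0.535  -0.0042  0.2376] F [ 0.2 -0.1 -0.6] T [-0.02 -0.04  0.01] w 0.0502 g 0.0 q [-0.25  0.29  0.2   1.82 -0.07  1.04  1.29]
toolz [ 1.e-04 -0.e+00 -1.e+00] ty ang 1.312 shift [ 0.0029 -0.0028  0.1056]
```

>>> arm_command([
  [[0.0029,-0.0028,0.025,0,0,0],[0,0,0.025,0,0,0],[0,0,0.02,0,0,0],[0,0,0.015,0,0,0],[0,0,0.01,0,0,0],[0,0,0.01,0,0,0],[0,0,0,0,0,0]],
])

```text
clock: 21.1
position: [0.531, -0.0063, 0.1322]
ee_rot: [-0.41, -3.114, 0.0]
force: [-1.2, -0.1, -0.6]
width: 0.544
gripper_force: 0.0
```

>>> arm_command([
  [[0,0,0,0,0,0],[0,0,0,0,0,0],[0,0,0,0,0,0],[0,0,0,0,0,0],[0,0,0,0,0,0],[0,0,0,0,0,0]],
], jaw=0.005, newtons=12)

```text
clock: 21.85
position: [0.5313, -0.0064, 0.1328]
ee_rot: [0.41, 3.114, 0.0]
force: [-0.2, -0.8, 2.0]
width: 0.127
gripper_force: 12.0
```

```bash
python3 -c "
from h import *
d(.5315,-.0062,.132)"
```

```text
t 21.85 pos [ 0.5313 -0.0064  0.1328] F [-0.2 -0.8  2. ] T [-0.12  0.15 -0.01] w 0.0117 g 11.999289840459824 q [-0.23  0.41  0.18  1.95 -0.1   0.79  1.32]
toolz [ 2.e-04  0.e+00 -1.e+00] ty ang 1.309 shift [-0.0002  0.0002  0.0008]
```

>>> arm_command([
  [[0,0.004,0,0,0,0],[0,0.007,0,0,0,0],[0,0.008,0,0,0,0],[0,0.008,0,0,0,0],[0,0.008,0,0,0,0],[0,0.008,0,0,0,0],[0,0.008,0,0,0,0],[0,0.008,0,0,0,0],[0,0.005,0,0,0,0],[0,0,0,0,0,0]],
])

```text
clock: 23.1
position: [0.5483, 0.0566, 0.1327]
ee_rot: [0.409, 3.114, 0.002]
force: [1.5, 0.6, 3.8]
width: 0.128
gripper_force: 12.0
```

>>> arm_command([
  [[0,0.002,0,0,0,0],[0,0.002,0,0,0,0],[0,0,0,0,0,0]],
])

```text
clock: 23.48
position: [0.5491, 0.0593, 0.1327]
ee_rot: [0.41, 3.114, 0.0]
force: [1.5, -1.4, 4.9]
width: 0.129
gripper_force: 12.0
```

```bash
python3 -c "
from h import *
d(.5313+.07*np.cos(1.306),-.0064+.07*np.sin(1.306),.132)"
```

```text
t 23.475 pos [0.5491 0.0593 0.1327] F [ 1.5 -1.4  4.9] T [-0.33 -0.47 -0.01] w 0.0119 g 11.999621540307999 q [-0.33  0.44  0.18  1.9  -0.1   0.81  1.2 ]
toolz [ 5.e-04  1.e-04 -1.e+00] ty ang 1.309 shift [-0.0001  0.0019  0.0007]
```

Two millimetres are left, so I'll press gently into the end stop.

>>> arm_command([
  [[0,0.001,0,0,0,0],[0,0.001,0,0,0,0],[0,0.001,0,0,0,0],[0,0,0,0,0,0]],
])

```text
clock: 23.98
position: [0.5494, 0.0604, 0.1327]
ee_rot: [-0.412, -3.114, 0.003]
force: [-0.6, -7.2, 8.1]
width: 0.128
gripper_force: 12.0
```

```bash
python3 -c "
from h import *
d(.5313+.07*np.cos(1.306),-.0064+.07*np.sin(1.306),.132)"
```

```text
t 23.975 pos [0.5494 0.0604 0.1327] F [-0.6 -7.2  8.1] T [-1.59 -0.08 -0.01] w 0.0118 g 12.004589885473251 q [-0.34  0.44  0.18  1.89 -0.1   0.82  1.2 ]
toolz [-5.0e-04 -1.9e-03 -1.0e+00] ty ang 1.307 shift [-0.      0.0008  0.0007]
```

Resistance reached 7 N at about 69–70 mm, which is the end stop. Releasing and retreating.

>>> arm_command([
  [[0,0,0,0,0,0],[0,0,0,0,0,0],[0,0,0,0,0,0],[0,0,0,0,0,0]],
], jaw=0.05)

```text
clock: 24.48
position: [0.5494, 0.0625, 0.1324]
ee_rot: [-0.41, -3.114, -0.0]
force: [0.5, -0.2, 0.1]
width: 0.51
gripper_force: 0.0
```

>>> arm_command([
  [[0,0,-0.02,0,0,0],[0,0,-0.03,0,0,0],[0,0,-0.04,0,0,0],[0,0,-0.04,0,0,0],[0.03,-0.03,0,0,0,0],[0.03,-0.04,0,0,0,0],[0.03,-0.04,0,0,0,0],[0.03,-0.04,0,0,0,0],[0,-0.04,0,0,0,0],[0,0,0,0,0,0]],
])

```text
clock: 25.72
position: [0.3834, -0.0924, 0.2629]
ee_rot: [0.417, 3.113, 0.0]
force: [0.5, 0.1, -0.4]
width: 0.543
gripper_force: 0.0
```

```bash
python3 - <<'E'
from h import *
im2,w=cloud("top"); im,_=cloud("side"); P=w[150:270,200:350].reshape(-1,3); P=P[P[:,0]>.5]
k=P[(P[:,2]>.155)&(P[:,2]<.185)]; print("knob",len(k),k.mean(0) if len(k) else 0)
r=P[(P[:,2]>.117)&(P[:,2]<.13)]; kc=np.array([.573,.1455]); r=r[np.linalg.norm(r[:,:2]-kc,axis=1)>.05]; r=r[np.linalg.norm(r[:,:2]-[.5497,.0617],axis=1)<.04]; print("rib",len(r),r.mean(0))
m=r.mean(0)[:2]-[.5315,-.0062]; print("travel",np.linalg.norm(m),m)
cv2.imwrite("pics/z.png",cv2.resize(np.hstack([im2["pixels"][120:270,180:380,::-1],im["pixels"][120:270,220:420,::-1]]),None,fx=2,fy=2))
E
```

```text
knob 179 [0.57223805 0.14540071 0.16852876]
rib 89 [0.55050397 0.06099339 0.12510685]
travel 0.06982909364181077 [0.01900397 0.06719339]
```

View pics/z.png

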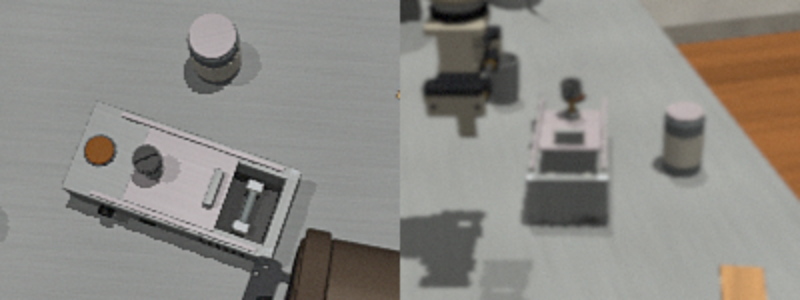

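The top view shows the cover slid back and the lamp exposed at about (248,208). The knob is up at (147,160), and its slot has turned about 160°, matching the 2.8 rad the hand turned. The measured cover travel is 69.8 mm of 70.

```bash
python3 -c "
from cell import arm
print(arm.sign_off())"
```

```text
the job is handed in; nothing more can be done
None
```

The screw is parked up at its end stop, the lamp cover is fully open (69.8 mm of 70 mm measured), the arm is clear of everything, and the job was handed in at about 26 s of the 72 s allowed; the turning torque briefly read 0.71 N m at the end stop, just above the 0.65 N m you gave for the thread's end, and I eased off at once.

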